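Clamp the sharpening stone in its holder

ROBOT

A 6-joint arm with a two-finger parallel gripper is mounted at the origin on the work surface. World frame = base frame: x ahead of the robot, y to its left, z up, the work surface at z = 0. Lengths are in m, angles in rad, forces in N, time in s.
With the tool pointing down it reaches from about 0.325 to 0.875 m from the base axis. Payload 4.4 kg.
Tool frame: the origin (TCP) lies on the centre line of the jaws, within the pads' length; the fingertips stand 19 mm ahead of it and the grasp point (between the pads) is the TCP; z points along the fingers, y is the direction in which the jaws open and shut (so a half turn about z gives the same grasp; the last joint's range is limited). The gripper opens to 85 mm and grips with 20 to 120 N. Pads are 22 mm wide; open, the fingers measure 114 mm over their backs; the gripper's body (76 mm by 85 mm) begins 54 mm behind the grasp point. The pads swing forward as they close: fully open they stand 13 mm farther back than shut.
Start: joints at [0.996, 0.207, 1.542, -0, 1.393, -0.15], TCP at [0.237, 0.524, 0.25] pointing down, gripper open.
Joint ranges: [-2.73, 2.73], [-0.86, 2.22], [0.23, 2.46], [-1.11, 4.25], [0.08, 2.63], [-2.82, 2.82]. Speed limits (rad/s): [2.79, 2.79, 3.14, 3.14, 3.14, 3.14].

INTERFACE

Orientations are given as a unit quaternion [w, x, y, z].
In Python, from bench import arm gives the robot as it stands.
- The arm moves only by the tool apply_moves, never from a script. Its argument "rows" is a list of rows, each a list of 3 entries, a list of its own where there are three numbers: the closure, from -1 (fully open) to 1 (shut), so that 0 is half open, then the shift along the tool's x, y, z in cm, then the turn about the tool's z in degrees. In form: [[gripper, [tx, ty, tz], spin], ...]. A call has 1 to 20 rows; each row is the pose to reach, as a shift and turn from the pose commanded when the call began, along the tool's axes at that moment; what a row does not reach only later rows make up. A row lasts 1/12 s, in which the tool goes at most 41.7 mm and 7.16 degrees, less where a joint would pass 70% of its speed; a pose out of reach is approached as far as the arm can. A call with a gripper value outside its range is refused whole. The fingers move at their own pace and stop on an object; "force" is the grip in N (left out, the last holds). Time passes only in rows, so rows that repeat a pose let the fingers close. It gives the time, the measured TCP pose, the force and the opening at its end, in the units of the state.
- arm.get_obs(): the state, without advancing time (a new reading comes with each control period).
- arm.grab_frame(name): name is "side" or "top" or "wrist"; returns a dict with "color" (400x640x3 uint8, red, green, blue), "fovy" (degrees; the focal length in pixels is half the picture's height over the tangent of half this angle, whatever the lens; pixels are square), "cx", "cy" (the principal point, pixels), "cam_to_world" (4x4, takes a point from camera to world coordinates). Camera axes: x right, y down, z forward; pixel columns grow to the right and rows downward; lengths in m; the calibration is good to about 2 mm. A picture is of the moment at which its call begins. There is no depth.
- arm.finish_job(): hands the job in, once; it reports no verdict.
The state is a dict: "time_s": time; "q": joint angles; "joint_velocities": joint speeds; "effort": joint torques, N m; "tool_pos": TCP position; "ee_rot": TCP orientation; "ft_force": force on the tool from outside, world axes, zero at the start; "torque": the same for the moment, N m; "opening": finger opening in m.
Only numpy, scipy, OpenCV 4.12 (cv2) and the standard library are available. Lean on these libraries where they do the work, as an engineer would, in place of code of your own. Each camera call takes 0.05 s, during which the arm holds its last target. There are 200 camera calls.

TASK

Set the sharpening stone up for use: lay it gently and flat on the board of its holder, slide it under the overhang of the retaining block until its tongue meets the sprung pad hidden in the pocket, then push the sliding clamp up firmly against its other end, so that the stone stays gripped between clamp and pad when you let go. Work by feel, with light hand pressure: neither bottom out the pad nor jam the stone, and leave the other things on the worktop alone.

Things in the scene. Friction and masses are not known exactly. Their poses are not given: they have to be found in the camera images.
- stone_center (a point): Sharpening stone: grey block 108 x 50 x 20 mm (length, width, height) glued centrally on a wooden base plate 160 x 50 x 8 mm, whose ends stick out 26 mm as two equal flat tongues, 8 mm thick. 28 mm high in all, 0.3 kg; starts flat on the worktop. The point is its centre, 14 mm above its underside; x along its length, y across its width. Either end may lead.
- holder: Fixed stone holder: wooden board 305 x 100 x 15 mm with a steel retaining block at its +x end and a sliding clamp at its -x end. Origin: under the board, on its centre line, 165 mm from the clamp end; x points from the clamp to the block, z up; board top at z = 15 mm. The block spans x = 85 to 130 mm, is 90 mm wide, its top 33 mm above the worktop. A brass screw head shows behind it.
- pocket_mouth (a point): Mouth of the undercut pocket in the block's face, on the board top, centre line (holder x = 85 mm), same axes. 53 mm wide, 10 mm high under the overhang; two splayed lead-in plates, 10 mm high, stand up to 18 mm in front. Hidden inside is a sprung pad, set 8 to 20 mm deep, not measured: feel for it. It gives from 3 N, 1 mm per further 3 N, and is solid after 5 mm (18 N).
- clamp: Sliding steel clamp. Origin: on the board top, centre line, in the face that bears on the base plate; axes as the holder. Body 35 mm long behind it, 90 wide, 22 high; a lip reaches 10 mm forward, 11 to 22 mm above the board, over the tongue. Slides along holder x, face from -115 mm (back) to -40 mm; starts within 10 mm of back. Drags with 10 N and stays put, so holds the stone with up to 10 N.
- clamp_knob (a point): The clamp's upright black knob, 24 mm across, 45 mm tall, 17 mm behind its bearing face; the point is on its axis, half-way up, 59.5 mm above the worktop; the knob's foot is at 37 mm, on the clamp's top.
- mill: Bystander: pepper mill, turned dark wood, 54 mm across, 140 mm tall. Origin: centre of its underside.
- oil: Bystander: green oil bottle, 64 mm across, 210 mm tall. Origin: centre of its underside.
- mug: Bystander: white mug, 80 mm across, 90 mm tall. Origin: centre of its underside.
- whetblock: Bystander: small bare grey stone without a base plate, 90 x 34 x 16 mm, not part of the job. Origin: centre of its underside.
- knife: Bystander: paring knife lying flat, about 185 mm long, 12 mm high. Origin: centre of its underside.
- bowl: Bystander: small blue bowl, 120 mm across, 50 mm tall. Origin: centre of its underside.
- jar: Bystander: glass jar with black lid, 70 mm across, 100 mm tall. Origin: centre of its underside.
Not all that is in view belongs to the job. What is shaped like the part that bears stone_center but red or white is not meant.

How it is judged:
By the outcome, as a careful person would: the job done as asked, in the order asked, and still so for the second after the job is handed in, with the robot touching nothing.
It also fails if it takes over 67 s, if anything falls off the work surface, if the arm or the gripper's body presses on something with over 40 N, if the wrist force passes 120 N, or if a joint passes its speed limit or range.

## Working session

There is one attempt and no reset: what is moved stays moved. The work goes in short steps, Python scripts to look and compute and a tool call to move; the robot and the scene stay as the last step left them, time stands still between calls to the robot, and variables do not carry over. Pictures are saved under pics/ and viewed, about 8 in all and at most 12, crops included, and the job is handed in when it is done.

Besides the shell and the picture viewer there is one more tool, called as name(argument=value, ...) on one line, values as JSON. apply_moves: Moves the arm, as the interface text tells. Its arguments: {"type":"object","properties":{"rows":{"type":"array","items":{"type":"array"}},"force":{"type":"number"}},"required":["rows"]}

```bash
mkdir -p pics; ls; cat > h.py <<'E'
import numpy as np, cv2
from bench import arm
from scipy.spatial.transform import Rotation as R
def grab(n,save=None):
    f=arm.grab_frame(n); 
    if save: cv2.imwrite('pics/'+save,f['color'][:,:,::-1])
    return f
def ray(f,px):
    F=200/np.tan(np.radians(f['fovy'])/2); M=np.array(f['cam_to_world'])
    d=np.array([(px[0]-f['cx'])/F,(px[1]-f['cy'])/F,1]); return M[:3,3],M[:3,:3]@d
def onz(f,px,z):
    o,d=ray(f,px); return o+d*(z-o[2])/d[2]
def proj(f,p):
    F=200/np.tan(np.radians(f['fovy'])/2); M=np.array(f['cam_to_world'])
    c=M[:3,:3].T@(np.array(p)-M[:3,3]); return c[:2]/c[2]*F+[f['cx'],f['cy']]
E
python3 - <<'E'
from h import *
import pickle
fs={n:grab(n,n+'0.png') for n in('side','top','wrist')}
pickle.dump(fs,open('f0.pkl','wb'))
for n,f in fs.items(): print(n,f['fovy'],f['cx'],f['cy'],np.round(f['cam_to_world'],3).tolist())
s=arm.get_obs();print(s['tool_pos'],s['ee_rot'],s['ft_force'],s['time_s'])
E
```

```text
pics
side 51.8602153306195 326.3541893437202 198.69886236167883 [[0.756, -0.484, 0.441, 0.089], [-0.655, -0.564, 0.504, -0.518], [0.005, -0.669, -0.743, 0.853], [0.0, 0.0, 0.0, 1.0]]
top 48.40581539594898 327.864300624069 197.5394553870824 [[-0.002, -0.984, 0.176, 0.329], [-1.0, 0.001, -0.004, 0.028], [0.004, -0.176, -0.984, 1.477], [0.0, 0.0, 0.0, 1.0]]
wrist 59.70239761031105 321.02780969740473 206.6143466350656 [[0.413, 0.876, 0.249, 0.173], [0.911, -0.396, -0.114, 0.551], [-0.002, 0.274, -0.962, 0.373], [0.0, 0.0, 0.0, 1.0]]
[0.23664849 0.52342027 0.24935521] [-3.33018932e-04  2.10774835e-01  9.77534203e-01 -8.60031944e-04] [-0.10452087 -0.86991085  0.28509184] 0.15
```

View pics/top0.png

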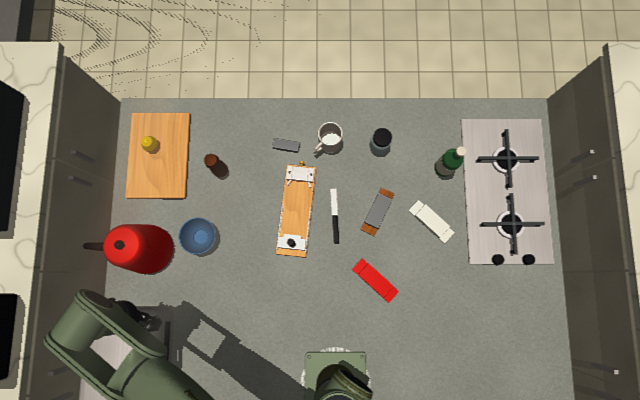

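View pics/side0.png

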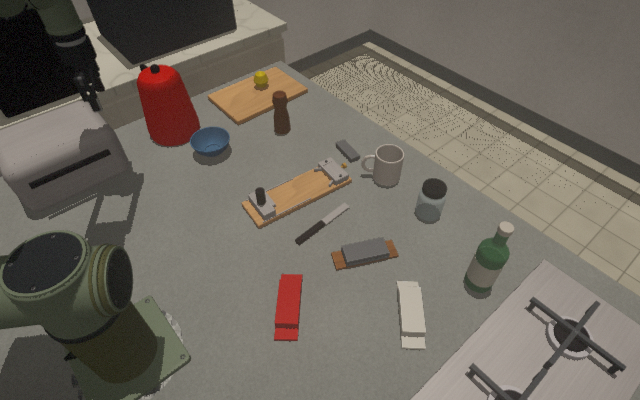

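The top view shows the stone at about (377,212), the holder from (291,257) at the clamp end to (300,160) at the block end, and the knob at (291,242). The knife lies between them at (335,215). The side view agrees, with the stone at (364,252), the clamp knob at (260,196) and the block at (332,170).

```bash
python3 - <<'E'
from h import *
import pickle
fs=pickle.load(open('f0.pkl','rb'))
f=fs['top'];im=f['color'];hsv=cv2.cvtColor(im,cv2.COLOR_RGB2HSV)
def blobs(x0,x1,y0,y1,lo,hi,z,mn=15):
    m=np.zeros(hsv.shape[:2],np.uint8); m[y0:y1,x0:x1]=cv2.inRange(hsv[y0:y1,x0:x1],lo,hi)
    n,l,s,c=cv2.connectedComponentsWithStats(m)
    for i in range(1,n):
        if s[i,4]>=mn:
            print(c[i].round(1),s[i].tolist(),onz(f,c[i],z).round(4), cv2.minAreaRect(np.argwhere(l==i)[:,::-1].astype(np.float32)))
    return m
print(hsv[192,385],hsv[212,377],hsv[215,295],hsv[175,300],hsv[242,291])
print('tongues');blobs(350,405,180,245,(3,90,40),(25,255,255),.008)
print('board');blobs(265,325,155,262,(8,90,80),(25,255,255),.015)
print('knob');blobs(280,305,230,252,(0,0,0),(180,255,50),.08,5)
print('knife');blobs(325,345,180,250,(0,0,0),(180,255,45),.006,5)
for p in((330,190),(338,243),(377,212)):print(onz(f,p,.006).round(3))
w=im[150:265,265:405];cv2.imwrite('pics/topz.png',cv2.resize(w,None,fx=5,fy=5,interpolation=cv2.INTER_CUBIC)[:,:,::-1])
E
```

```text
[ 13 197 145] [ 15  12 127] [ 17 145 235] [ 19  12 234] [ 0 14 53]
tongues
[386.1 192.8] [379, 188, 15, 11, 93] [ 0.6075 -0.1742  0.008 ] ((386.1000061035156, 192.79998779296875), (15.2052640914917, 5.813776969909668), 26.56505012512207)
[368.8 228.9] [361, 223, 17, 13, 128] [ 0.4859 -0.1137  0.008 ] ((368.60003662109375, 228.80003356933594), (15.20526123046875, 8.049844741821289), 26.56505012512207)
board
[296.5 205.2] [279, 161, 37, 78, 1631] [0.5646 0.1261 0.015 ] ((297.10003662109375, 199.20001220703125), (30.26447296142578, 77.27363586425781), 7.125016689300537)
[290.8 252.3] [276, 248, 31, 10, 200] [0.4091 0.1431 0.015 ] ((290.9737243652344, 252.22772216796875), (30.260766983032227, 6.724615097045898), 6.581944942474365)
knob
[291.1 242.8] [288, 239, 7, 8, 30] [0.4351 0.1373 0.08  ] ((291.2500305175781, 242.75003051757812), (7.071067810058594, 4.949747085571289), 45.0)
knife
[335.7 228.3] [333, 216, 6, 28, 105] [ 0.4885 -0.0041  0.006 ] ((335.6328125, 229.4911651611328), (27.272790908813477, 4.390254020690918), 86.18592071533203)
[0.618 0.014 0.006]
[ 0.44  -0.011  0.006]
[ 0.543 -0.142  0.006]
```

View pics/topz.png

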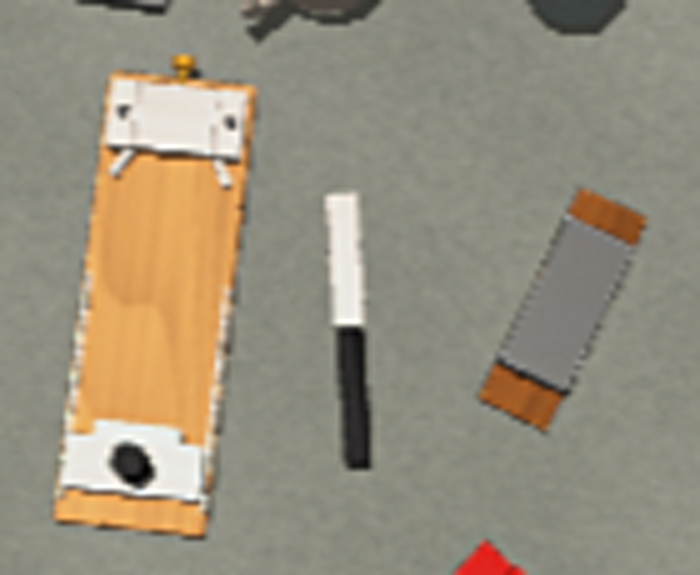

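Crop: the holder axis is tilted about 7° and the stone about 26°, with both tongues visible. The clamp is at its back end. Next I'll move between the two for one close wrist view of both.

```bash
cat >> h.py <<'E'
def plan(pos,yaw):
    "shift in tool axes (cm) and spin (deg) to reach pos with tool x at world yaw (deg), from present pose"
    s=arm.get_obs(); q=s['ee_rot']; M=R.from_quat([q[1],q[2],q[3],q[0]]).as_matrix()
    y0=np.degrees(np.arctan2(M[1,0],M[0,0])); d=M.T@(np.array(pos)-s['tool_pos'])*100
    sp=-((yaw-y0+180)%360-180)
    print('t',round(s['time_s'],2),'pos',np.round(s['tool_pos'],4),'yaw',round(y0,2),'q6',round(s['q'][5],2),'ft',np.round(s['ft_force'],2),'open',round(s['opening'],4))
    print('shift',d.round(2),'spin',round(sp,2))
E
python3 -c "
from h import *
plan((.53,0,.25),173.5)"
```

```text
t 0.15 pos [0.2366 0.5234 0.2494] yaw 155.66 q6 -0.15 ft [-0.1  -0.87  0.29] open 0.0852
shift [-4.83e+01 -3.56e+01 -1.00e-02] spin -17.84
```

apply_moves(rows=[[-1,[-12,-9,0],-5],[-1,[-24,-18,0],-9],[-1,[-36,-27,0],-13],[-1,[-48.3,-35.6,0],-17.8],[-1,[-48.3,-35.6,0],-17.8],[-1,[-48.3,-35.6,0],-17.8],[-1,[-48.3,-35.6,0],-17.8],[-1,[-48.3,-35.6,0],-17.8],[-1,[-48.3,-35.6,0],-17.8],[-1,[-48.3,-35.6,0],-17.8],[-1,[-48.3,-35.6,0],-17.8],[-1,[-48.3,-35.6,0],-17.8],[-1,[-48.3,-35.6,0],-17.8],[-1,[-48.3,-35.6,0],-17.8],[-1,[-48.3,-35.6,0],-17.8],[-1,[-48.3,-35.6,0],-17.8],[-1,[-48.3,-35.6,0],-17.8],[-1,[-48.3,-35.6,0],-17.8],[-1,[-48.3,-35.6,0],-17.8],[-1,[-48.3,-35.6,0],-17.8]])

```text
time_s: 1.82
tool_pos: [0.5297, 0.0018, 0.2502]
ee_rot: [-0.0, 0.056, 0.998, 0.0]
ft_force: [-0.5, -0.4, 0.1]
opening: 0.0852
```

```bash
python3 -c "
from h import *;import pickle
f=grab('wrist','w1.png');pickle.dump(f,open('w1.pkl','wb'));plan((.53,0,.25),173.5)"
```

```text
t 1.87 pos [0.5298 0.0017 0.2503] yaw 173.58 q6 -1.62 ft [-0.28 -0.11 -0.26] open 0.0851
shift [-0.04 -0.17  0.03] spin 0.08
```

View pics/w1.png

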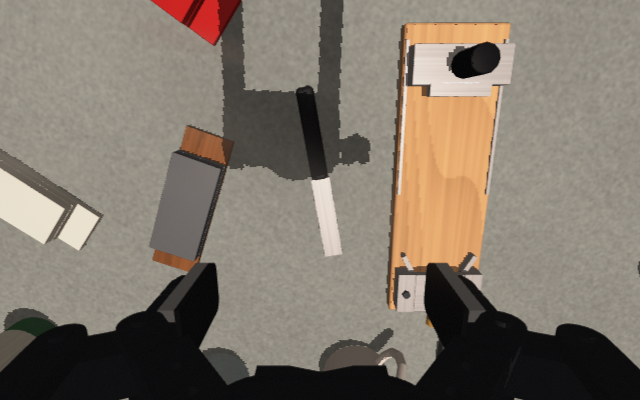

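The wrist view shows the stone with its grey top centred at about (187,207), and the holder running from the clamp (462,68) to the block (437,290). The knife lies between them, and the left finger hides a little of the far tongue.

```bash
python3 - <<'E'
from h import *;import pickle
f=pickle.load(open('w1.pkl','rb'));im=f['color'];hsv=cv2.cvtColor(im,cv2.COLOR_RGB2HSV)
def big(lo,hi,x0,x1,y0,y1):
    m=np.zeros((400,640),np.uint8);m[y0:y1,x0:x1]=cv2.inRange(hsv[y0:y1,x0:x1],lo,hi)
    m=cv2.morphologyEx(m,cv2.MORPH_OPEN,np.ones((3,3)))
    return max(cv2.findContours(m,0,1)[0],key=cv2.contourArea)[:,0]
def wrect(c,z):
    p=np.array([onz(f,q,z)[:2] for q in c],np.float32)
    (a,b),(w,h),an=cv2.minAreaRect(p); 
    if w<h: w,h,an=h,w,an+90
    print('centre',round(a,4),round(b,4),'size',round(w,4),round(h,4),'ang',round((an+90)%180-90,2)); return p
print([hsv[y,x].tolist() for x,y in((187,207),(205,145),(120,120),(440,170),(460,70),(260,140))])
g=big((0,0,50),(180,60,112),140,232,140,265); wrect(g,.028)
t=big((3,90,30),(20,255,255),175,240,120,170); wrect(t,.008)
b=big((8,60,80),(25,255,255),380,520,15,320); print(cv2.boundingRect(b)); wrect(b,.015)
# board side edges: fit lines between rows 110..240
for side in(0,1):
    e=[]
    for y in range(105,245,3):
        xs=np.where((hsv[y,385:515,1]>80)&(hsv[y,385:515,2]>80))[0]+385
        e.append(onz(f,(xs[0] if side==0 else xs[-1],y),.015)[:2])
    e=np.array(e,np.float32); l=cv2.fitLine(e,cv2.DIST_HUBER,0,.01,.01).ravel(); print('edge',np.degrees(np.arctan(l[1]/l[0])),l[2:],'y at x=.55',l[3]+(.55-l[2])*l[1]/l[0])
print('knob top px->',onz(f,(485,57),.082))
cv2.imwrite('pics/wz.png',cv2.resize(im[10:325,375:525],None,fx=1.9,fy=1.9)[:,:,::-1]) 
cv2.imwrite('pics/wz2.png',np.hstack([cv2.resize(im[10:110,395:525],(520,400)),cv2.resize(im[240:325,380:460],(376,400))])[:,:,::-1][:,:800])
E
```

```text
[[9, 16, 113], [11, 157, 158], [21, 28, 156], [16, 129, 233], [0, 0, 7], [21, 34, 75]]
centre 0.5631 -0.153 size 0.0658 0.0496 ang -26.64
centre 0.4847 -0.114 size 0.0503 0.0269 ang 63.85
(388, 86, 111, 224)
centre 0.577 0.1224 size 0.2467 0.1024 ang -6.18
edge -7.250978 [0.52913797 0.07829702] y at x=.55 0.07564267
edge -4.300292 [0.54920965 0.17395203] y at x=.55 0.1738926
knob top px-> [0.43727069 0.13913273 0.082     ]
```

View pics/wz2.png

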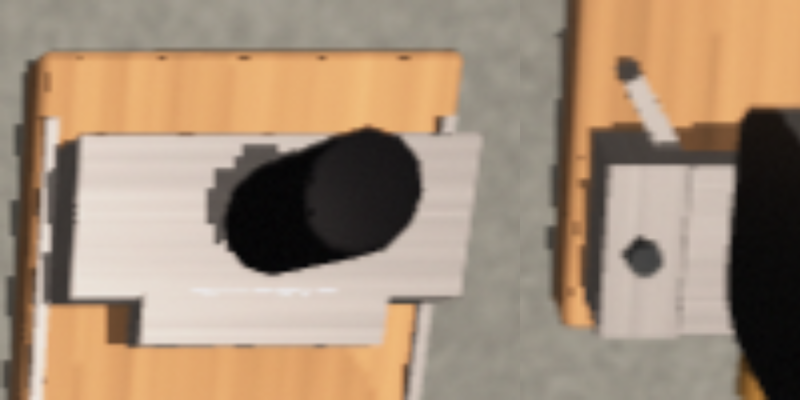

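The crop shows the clamp with its lip, the left block corner and the left lead-in plate. A finger hides the right side, so I'll look at the block straight on before grasping.

apply_moves(rows=[[-1,[-4,-3,0],0],[-1,[-8,-7,0],0],[-1,[-11.6,-11,0],0],[-1,[-11.6,-13.2,0],0],[-1,[-11.6,-13.2,0],0],[-1,[-11.6,-13.2,0],0],[-1,[-11.6,-13.2,0],0]])

```text
time_s: 2.45
tool_pos: [0.6302, -0.1433, 0.2499]
ee_rot: [-0.001, 0.057, 0.998, 0.001]
ft_force: [-0.2, 0.5, -0.7]
opening: 0.0854
```

```bash
python3 -c "
from h import *;import pickle
f=grab('wrist','w2.png');pickle.dump(f,open('w2.pkl','wb'));plan((.5455,-.144,.12),153.6)"
```

```text
t 2.5 pos [ 0.63   -0.1424  0.25  ] yaw 173.51 q6 -1.81 ft [-0.52 -0.04 -0.55] open 0.0856
shift [ 8.37 -1.12 13.01] spin 19.91
```

View pics/w2.png

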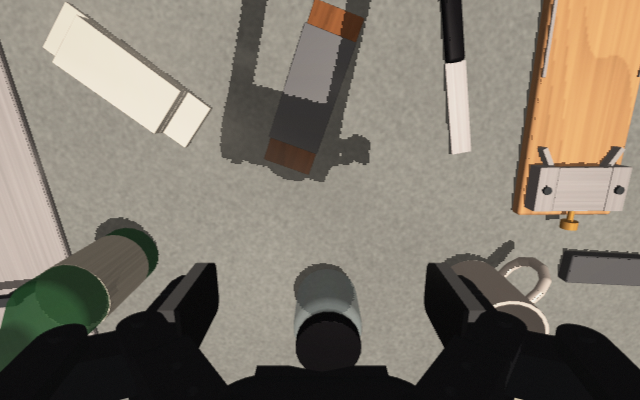

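That shift went the wrong way in tool y, a sign slip: tool y is world +y. Nothing was near, and the view is useful anyway. It shows both stone tongues, at (335,17) and (290,155), and the whole block at about (578,188) with both lead-in plates at (546,156) and (612,156).

```bash
python3 - <<'E'
from h import *;import pickle
f=pickle.load(open('w2.pkl','rb'));im=f['color'];hsv=cv2.cvtColor(im,cv2.COLOR_RGB2HSV)
def masked(lo,hi,x0,x1,y0,y1):
    m=np.zeros((400,640),np.uint8);m[y0:y1,x0:x1]=cv2.inRange(hsv[y0:y1,x0:x1],lo,hi);return m
def wrect(m,z,n):
    c=max(cv2.findContours(m,0,1)[0],key=cv2.contourArea)[:,0]
    p=np.array([onz(f,q,z)[:2] for q in c],np.float32)
    (a,b),(w,h),an=cv2.minAreaRect(p)
    if w<h: w,h,an=h,w,an+90
    print(n,'centre',round(a,4),round(b,4),'size',round(w,4),round(h,4),'ang',round((an+90)%180-90,2),cv2.boundingRect(c))
wrect(masked((3,90,20),(20,255,255),255,330,130,185),.008,'far tongue')
m=cv2.morphologyEx(masked((0,0,120),(180,50,255),520,640,150,218),cv2.MORPH_OPEN,np.ones((9,9)));
wrect(m,.033,'block top')
wrect(masked((15,150,60),(30,255,255),555,585,213,235),.02,'screw')
# board left edge & back edge
e=[]
for y in range(60,205,3):
    xs=np.where((hsv[y,500:640,1]>80)&(hsv[y,500:640,2]>150))[0]+500
    if len(xs): e.append(onz(f,(xs[0],y),.015)[:2])
e=np.array(e,np.float32); l=cv2.fitLine(e,cv2.DIST_HUBER,0,.01,.01).ravel(); print('edge',np.degrees(np.arctan(l[1]/l[0])),'y at .55',l[3]+(.55-l[2])*l[1]/l[0])
g=masked((0,0,60),(180,50,255),520,640,135,218)
cv2.imwrite('pics/w2z.png',cv2.resize(im[135:240,505:640],None,fx=5,fy=5,interpolation=cv2.INTER_CUBIC)[:,:,::-1])
E
```

```text
far tongue centre 0.6057 -0.1747 size 0.0493 0.023 ang 63.44 (265, 138, 51, 36)
block top centre 0.6653 0.1245 size 0.1102 0.0683 ang 83.4 (535, 150, 105, 68)
screw centre 0.7072 0.1136 size 0.0185 0.018 ang 83.38 (560, 213, 18, 17)
edge -6.4919124 y at .55 0.077659234
```

View pics/w2z.png

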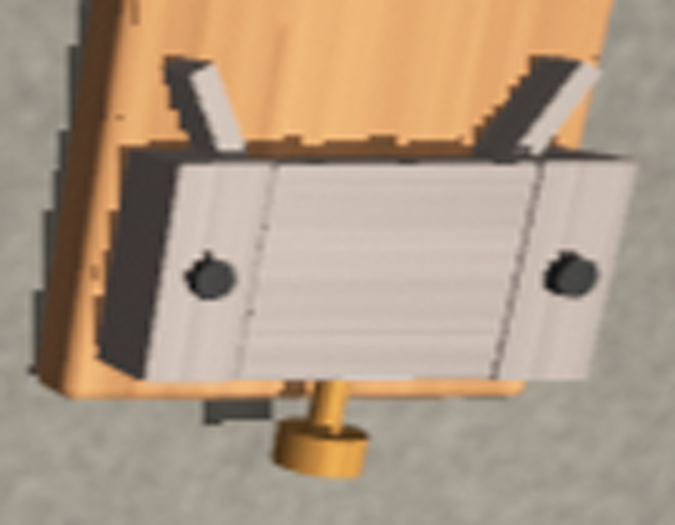

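The crop gives clean block-top corners, which in the full image are (541,167.6), (632,167.4), (622.4,210.8) and (534.4,211). The seams mark the overhang's width.

```bash
python3 - <<'E'
from h import *;import pickle
f=pickle.load(open('w2.pkl','rb'))
P=lambda a,z:onz(f,(505+(a[0]-2)/5,135+(a[1]-2)/5),z)[:2]
c=[P(a,.033) for a in((180,163),(636,162),(587,379),(147,380))]
c=np.array(c);print(c.round(4))
fr=c[1]-c[0];bk=c[2]-c[3];print('widths',np.linalg.norm(fr),np.linalg.norm(bk),np.degrees(np.arctan2(fr[1],fr[0]))-90,np.degrees(np.arctan2(bk[1],bk[0]))-90,'depth',np.linalg.norm(c[3]-c[0]),np.linalg.norm(c[2]-c[1]))
print('centre',c.mean(0).round(4))
s=np.array([P(a,.033) for a in((275,165),(543,165),(493,378),(243,378))]);print('seam mid',s.mean(0).round(4),np.linalg.norm(s[0]-s[1]))
print('board corner BL',P((72,395),.015))
f1=pickle.load(open('w1.pkl','rb'))
Q=lambda a,z:onz(f1,(395+(a[0]-2)/4,10+(a[1]-2)/4),z)[:2]
k=np.array([Q(a,.037) for a in((78,135),(480,135),(388,345),(138,345))]);print('clamp back mid',k[:2].mean(0).round(4),np.linalg.norm(k[0]-k[1]),'lip mid',k[2:].mean(0).round(4))
b=np.array([Q(a,.015) for a in((45,52),(461,52))]);print('board end mid',b.mean(0).round(4),np.linalg.norm(b[0]-b[1]))
E
```

```text
[[0.6419 0.072 ]
 [0.652  0.1614]
 [0.6964 0.1571]
 [0.6863 0.0678]]
widths 0.0899114104506133 0.08982962625289505 -6.4768332425191915 -6.477921614827963 depth 0.04459784594916962 0.044598076986369695
centre [0.6691 0.1146]
seam mid [0.6692 0.1148] 0.05288778807863839
board corner BL [0.69442    0.06275814]
clamp back mid [0.4202 0.1408] 0.08916587216405404 lip mid [0.4645 0.1371]
board end mid [0.3991 0.1435] 0.09684631708123008
```

Holder: the block centre is (0.6691,0.1146) and the yaw -6.48°, so the origin is (0.5623,0.1267). The clamp face is at about -108 mm. Stone: centre (0.5455,-0.1445), yaw about -26.5°. Going to the grasp.

apply_moves(rows=[[-1,[4,-0.5,3],7],[-1,[7,-1,6],14],[-1,[8.37,-1.15,9],20],[-1,[8.37,-1.15,12],20],[-1,[8.37,-1.15,15],20],[-1,[8.37,-1.15,17],20],[-1,[8.37,-1.15,19],20],[-1,[8.37,-1.15,19],20],[-1,[8.37,-1.15,19],20],[-1,[8.37,-1.15,19],20]])

```text
time_s: 3.33
tool_pos: [0.5469, -0.145, 0.0618]
ee_rot: [0.001, 0.229, 0.973, -0.0]
ft_force: [-0.1, -0.7, 0.3]
opening: 0.0854
```

```bash
python3 -c "
from h import *
plan((.5455,-.1445,.022),153.5)"
```

```text
t 3.33 pos [ 0.5469 -0.145   0.0618] yaw 153.55 q6 -1.52 ft [-0.06 -0.73  0.26] open 0.0854
shift [ 0.16 -0.02  3.98] spin 0.05
```

apply_moves(rows=[[-1,[0.1,0,2],0],[-1,[0.1,0,3],0],[-1,[0.1,0,3.8],0],[-1,[0.1,0,3.8],0],[-0.4,[0.1,0,3.8],0],[0,[0.1,0,3.8],0],[0.3,[0.1,0,3.8],0],[0.6,[0.1,0,3.8],0],[1,[0.1,0,3.8],0],[1,[0.1,0,3.8],0],[1,[0.1,0,3.8],0],[1,[0.1,0,3.8],0],[1,[0.1,0,3.8],0],[1,[0.1,0,3.8],0]], force=40)

```text
time_s: 4.5
tool_pos: [0.5463, -0.1456, 0.0235]
ee_rot: [0.001, 0.23, 0.973, -0.0]
ft_force: [0.6, 1.8, 5.9]
opening: 0.0491
```

```bash
python3 -c "
from h import *
plan((.5455,-.1445,.12),153.5)"
```

```text
t 4.5 pos [ 0.5463 -0.1456  0.0235] yaw 153.45 q6 -1.52 ft [0.58 1.8  5.86] open 0.0491
shift [ 0.1   0.07 -9.66] spin -0.05
```

Gripped at 49 mm. Lifting, turning and carrying it over the board.

apply_moves(rows=[[1,[0.1,0,-1],0],[1,[0.1,0,-3],0],[1,[0.1,0,-6],0],[1,[0.1,0,-9],0],[1,[0.1,0,-10],0],[1,[0.1,0,-10],0],[1,[0.1,0,-10],0]])

```text
time_s: 5.08
tool_pos: [0.5437, -0.1448, 0.1218]
ee_rot: [-0.0, 0.23, 0.973, -0.0]
ft_force: [-0.6, -0.5, -3.7]
opening: 0.0494
```

```bash
python3 -c "
from h import *
plan((.5454,.1286,.12),173.52)"
```

```text
t 5.08 pos [ 0.5437 -0.1448  0.1218] yaw 153.46 q6 -1.52 ft [-0.56 -0.46 -3.69] open 0.0494
shift [12.07 24.53  0.18] spin -20.06
```

apply_moves(rows=[[1,[1.5,3,0],-3],[1,[3,6,0],-6],[1,[4.5,9,0],-9],[1,[6,12,0],-12],[1,[7.5,15,0],-15],[1,[9,18,0],-18],[1,[10.5,21,0],-20],[1,[12,24.5,0],-20],[1,[12,24.5,0],-20],[1,[12,24.5,0],-20],[1,[12,24.5,0],-20],[1,[12,24.5,0],-20]])

```text
time_s: 6.08
tool_pos: [0.5452, 0.1268, 0.1205]
ee_rot: [-0.002, 0.058, 0.998, -0.0]
ft_force: [0.2, -0.7, -2.7]
opening: 0.049
```

```bash
python3 - <<'E'
from h import *
f=grab('wrist','w3.png'); g=grab('side')
a=f['color'];b=cv2.resize(g['color'][120:260,200:400],None,fx=3,fy=2.857)
cv2.imwrite('pics/c3.png',np.hstack([cv2.resize(a,(512,320)),cv2.resize(b,(280,320))])[:,:,::-1])
plan((.5454,.1286,.06),173.52)
E
```

```text
t 6.18 pos [0.546  0.1266 0.1214] yaw 173.35 q6 -1.38 ft [ 0.6  -0.34 -2.59] open 0.049
shift [0.07 0.2  6.14] spin -0.17
```

View pics/w3.png

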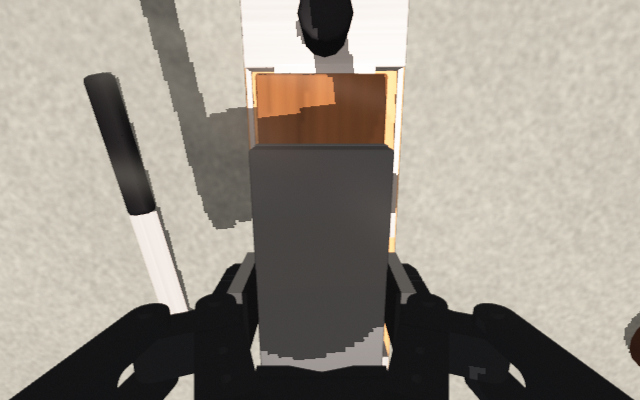

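The held stone is aligned with the tool: its tongue edge is level at row 73, columns 257–386, and its top edge at row 147. I'll work out where its centre sits relative to the TCP.

```bash
python3 - <<'E'
from h import *
f=grab('wrist'); s=arm.get_obs(); zt=s['tool_pos'][2]
u=np.array([.9936,-.1128]);n=np.array([.1128,.9936]);O=np.array([.5623,.1267])
for nm,p,q,z in(('tongue',(257,73),(386,73),zt-.0235+.008),('block',(250,147),(393,147),zt-.0235+.028)):
    a,b=onz(f,p,z)[:2],onz(f,q,z)[:2]; d=b-a; m=(a+b)/2
    print(nm,np.linalg.norm(d).round(4),'yaw',np.degrees(np.arctan2(d[1],d[0]))-90,'mid-tcp u,n',((m-s['tool_pos'][:2])@u).round(4),((m-s['tool_pos'][:2])@n).round(4))
t=s['tool_pos'][:2]-O; print('tcp in holder',t@u,t@n)
E
```

```text
tongue 0.0482 yaw -6.681300775059242 mid-tcp u,n -0.0823 -0.0009
block 0.0484 yaw -6.678332286890978 mid-tcp u,n -0.057 -0.001
tcp in holder -0.015953036713573166 -0.0019140559929778933
```

apply_moves(rows=[[1,[-0.3,0.25,1.5],-0.2],[1,[-0.3,0.25,3.5],-0.2],[1,[-0.3,0.25,5.5],-0.2],[1,[-0.3,0.25,6.8],-0.2],[1,[-0.3,0.25,7.4],-0.2],[1,[-0.3,0.25,7.6],-0.2],[1,[-0.3,0.25,7.6],-0.2],[1,[-0.3,0.25,7.6],-0.2]])

```text
time_s: 6.9
tool_pos: [0.5507, 0.13, 0.0473]
ee_rot: [0.001, 0.055, 0.998, 0.0]
ft_force: [-0.4, -0.2, -2.4]
opening: 0.0491
```

```bash
cat >> h.py <<'E'
def hold():
    u=np.array([.9936,-.1128]);n=np.array([.1128,.9936]);O=np.array([.5623,.1267])
    s=arm.get_obs();t=s['tool_pos'][:2]-O;F=s['ft_force']
    q=s['ee_rot']; M=R.from_quat([q[1],q[2],q[3],q[0]]).as_matrix()
    print('t',round(s['time_s'],2),'holder x,y mm',round(t@u*1e3,2),round(t@n*1e3,2),'z',round(s['tool_pos'][2]*1e3,2),'Fu,Fn,Fz',round(F[:2]@u,2),round(F[:2]@n,2),round(F[2],2),'yaw',round(np.degrees(np.arctan2(M[1,0],M[0,0]))-180,2),'tilt',M[:2,2].round(4),'T',np.round(s['torque'],2),'open',round(s['opening'],4))
E
python3 -c "
from h import *
hold()"
```

```text
t 6.9 holder x,y mm -11.92 1.99 z 47.28 Fu,Fn,Fz -0.34 -0.19 -2.38 yaw -6.35 tilt [0.002  0.0002] T [ 0.01  0.01 -0.01] open 0.0491
```

apply_moves(rows=[[1,[0,0,0.1],0],[1,[0,0,0.2],0],[1,[0,0,0.3],0],[1,[0,0,0.3],0],[1,[0,0,0.3],0]])

```text
time_s: 7.32
tool_pos: [0.5497, 0.1301, 0.0434]
ee_rot: [0.0, 0.055, 0.998, 0.0]
ft_force: [-0.3, 1.0, -2.4]
opening: 0.0495
```

```bash
python3 -c "
from h import *
hold()"
```

```text
t 7.32 holder x,y mm -12.92 1.98 z 43.43 Fu,Fn,Fz -0.45 0.94 -2.36 yaw -6.33 tilt [0.0002 0.    ] T [ 0.    0.04 -0.03] open 0.0495
```

apply_moves(rows=[[1,[0,-0.15,0.1],0],[1,[0,-0.15,0.2],0],[1,[0,-0.15,0.25],0],[1,[0,-0.15,0.3],0],[1,[0,-0.15,0.35],0],[1,[0,-0.15,0.35],0],[1,[0,-0.15,0.35],0]])

```text
time_s: 7.9
tool_pos: [0.5495, 0.1286, 0.0397]
ee_rot: [-0.0, 0.055, 0.998, -0.0]
ft_force: [-0.2, 0.4, -2.3]
opening: 0.0491
```

```bash
python3 -c "
from h import *
hold()"
```

```text
t 7.9 holder x,y mm -12.96 0.43 z 39.72 Fu,Fn,Fz -0.24 0.39 -2.26 yaw -6.34 tilt [-0.0001 -0.    ] T [-0.05  0.   -0.06] open 0.0491
```

Not down yet, since Fz still shows the stone's weight. Lowering in half-millimetre steps.

apply_moves(rows=[[1,[0,0,0.05],0],[1,[0,0,0.1],0],[1,[0,0,0.1],0],[1,[0,0,0.1],0]])

```text
time_s: 8.23
tool_pos: [0.5495, 0.1286, 0.0387]
ee_rot: [-0.0, 0.055, 0.998, -0.0]
ft_force: [-0.4, 0.2, -3.4]
opening: 0.0494
```

apply_moves(rows=[[1,[0,0,0.05],0],[1,[0,0,0.05],0],[1,[0,0,0.05],0]])

```text
time_s: 8.48
tool_pos: [0.5496, 0.1286, 0.0385]
ee_rot: [0.0, 0.055, 0.998, 0.0]
ft_force: [-1.5, -0.7, -1.2]
opening: 0.0492
```

```bash
python3 -c "
from h import *
hold()"
```

```text
t 8.48 holder x,y mm -12.86 0.45 z 38.46 Fu,Fn,Fz -1.47 -0.82 -1.16 yaw -6.33 tilt [0.0001 0.    ] T [ 0.01  0.13 -0.  ] open 0.0492
```

Touching down, and the fingertips are about level with the board. I'll release so the stone lies flat, rise 4 mm and regrip lightly, so the tips don't rub while sliding.

apply_moves(rows=[[1,[0,0,0.03],0],[1,[0,0,0.03],0],[0.3,[0,0,0.03],0],[0,[0,0,0],0],[-0.2,[0,0,-0.2],0],[-0.2,[0,0,-0.4],0],[-0.2,[0,0,-0.4],0],[-0.2,[0,0,-0.4],0]])

```text
time_s: 9.15
tool_pos: [0.5501, 0.1286, 0.0426]
ee_rot: [0.001, 0.055, 0.998, 0.0]
ft_force: [1.2, -0.2, 0.1]
opening: 0.051
```

```bash
python3 -c "
from h import *
hold()"
```

```text
t 9.15 holder x,y mm -12.35 0.52 z 42.64 Fu,Fn,Fz 1.19 -0.03 0.07 yaw -6.34 tilt [0.0013 0.0001] T [0.04 0.01 0.03] open 0.051
```

apply_moves(rows=[[0.3,[0,0,0],0],[1,[0,0,0],0],[1,[0,0,0],0],[1,[0,0,0],0],[1,[0,0,0],0],[1,[0,0,0],0],[1,[0,0,0],0]], force=25)

```text
time_s: 9.73
tool_pos: [0.5501, 0.1285, 0.0427]
ee_rot: [0.001, 0.055, 0.998, 0.0]
ft_force: [0.4, -1.2, 4.9]
opening: 0.0494
```

```bash
python3 -c "
from h import *
hold()"
```

```text
t 9.73 holder x,y mm -12.33 0.45 z 42.74 Fu,Fn,Fz 0.52 -1.13 4.86 yaw -6.34 tilt [ 0.0013 -0.    ] T [-0.15 -0.09 -0.  ] open 0.0494
```

apply_moves(rows=[[1,[-0.2,0,-0.05],0],[1,[-0.4,0,-0.05],0],[1,[-0.6,0,-0.05],0],[1,[-0.8,0,-0.05],0],[1,[-1.0,0,-0.05],0],[1,[-1.2,0,-0.05],0],[1,[-1.4,0,-0.05],0],[1,[-1.4,0,-0.05],0]])

```text
time_s: 10.4
tool_pos: [0.5601, 0.1277, 0.0427]
ee_rot: [-0.004, 0.055, 0.998, 0.0]
ft_force: [-8.6, 0.4, 11.2]
opening: 0.0493
```

```bash
python3 -c "
from h import *
hold()"
```

```text
t 10.4 holder x,y mm -2.25 0.72 z 42.67 Fu,Fn,Fz -8.6 -0.53 11.18 yaw -6.33 tilt [-0.0078  0.0006] T [0.12 1.17 0.03] open 0.0493
```

apply_moves(rows=[[1,[-0.1,0,0],0],[1,[-0.2,0,0],0],[1,[-0.3,0,0],0],[1,[-0.4,0,0],0],[1,[-0.5,0,0],0],[1,[-0.6,0,0],0],[1,[-0.6,0,0],0]])

```text
time_s: 10.98
tool_pos: [0.5656, 0.1271, 0.0427]
ee_rot: [-0.004, 0.055, 0.998, 0.0]
ft_force: [-9.7, 1.6, 12.1]
opening: 0.0493
```

```bash
python3 -c "
from h import *
hold()"
```

```text
t 10.98 holder x,y mm 3.27 0.77 z 42.66 Fu,Fn,Fz -9.87 0.5 12.05 yaw -6.32 tilt [-0.0088  0.0006] T [ 0.11  1.39 -0.01] open 0.0493
```

The drag comes from downward pressure (Fz 12 N), left over from the finger swing on closing. I'll unload it before feeling for the pad.

apply_moves(rows=[[1,[0,0,-0.05],0],[1,[0,0,-0.1],0],[1,[0,0,-0.1],0],[1,[0,0,-0.1],0]])

```text
time_s: 11.32
tool_pos: [0.5685, 0.1264, 0.0427]
ee_rot: [-0.001, 0.055, 0.998, -0.0]
ft_force: [1.1, -0.3, -3.0]
opening: 0.0497
```

```bash
python3 -c "
from h import *
hold()"
```

```text
t 11.32 holder x,y mm 6.15 0.36 z 42.71 Fu,Fn,Fz 1.12 -0.19 -3.02 yaw -6.34 tilt [-0.002 -0.   ] T [-0.04  0.05 -0.03] open 0.0497
```

apply_moves(rows=[[1,[-0.05,0,0.01],0],[1,[-0.1,0,0.01],0],[1,[-0.15,0,0.01],0],[1,[-0.2,0,0.01],0],[1,[-0.25,0,0.01],0],[1,[-0.3,0,0.01],0],[1,[-0.35,0,0.01],0],[1,[-0.4,0,0.01],0],[1,[-0.4,0,0.01],0]])

```text
time_s: 12.07
tool_pos: [0.5736, 0.1259, 0.0438]
ee_rot: [0.0, 0.055, 0.998, 0.0]
ft_force: [0.3, 0.3, -3.4]
opening: 0.0494
```

```bash
python3 -c "
from h import *
hold()"
```

```text
t 12.07 holder x,y mm 11.27 0.49 z 43.77 Fu,Fn,Fz 0.28 0.28 -3.43 yaw -6.34 tilt [ 0.0003 -0.    ] T [-0.01  0.06 -0.03] open 0.0494
```

apply_moves(rows=[[1,[-0.05,0,0],0],[1,[-0.1,0,0],0],[1,[-0.15,0,0],0],[1,[-0.2,0,0],0],[1,[-0.25,0,0],0],[1,[-0.3,0,0],0],[1,[-0.3,0,0],0]])

```text
time_s: 12.65
tool_pos: [0.5765, 0.1256, 0.0437]
ee_rot: [0.0, 0.055, 0.998, 0.0]
ft_force: [-0.0, 0.1, -3.1]
opening: 0.0493
```

```bash
python3 -c "
from h import *
hold()"
```

```text
t 12.65 holder x,y mm 14.23 0.48 z 43.7 Fu,Fn,Fz -0.02 0.14 -3.12 yaw -6.34 tilt [ 0.0002 -0.    ] T [-0.01 -0.03 -0.  ] open 0.0493
```

It now hangs about 1 mm up, so I'll lower it until it just rests again.

apply_moves(rows=[[1,[0,0,0.05],0],[1,[0,0,0.1],0],[1,[0,0,0.1],0],[1,[0,0,0.1],0]])

```text
time_s: 12.98
tool_pos: [0.5764, 0.1256, 0.0428]
ee_rot: [0.0, 0.055, 0.998, -0.0]
ft_force: [-0.3, 0.5, -1.3]
opening: 0.0495
```

```bash
python3 -c "
from h import *
hold()"
```

```text
t 12.98 holder x,y mm 14.12 0.48 z 42.76 Fu,Fn,Fz -0.35 0.45 -1.29 yaw -6.34 tilt [ 0.0001 -0.    ] T [-0.02  0.01  0.01] open 0.0495
```

Resting lightly with little friction. Now feeling forward, 2 mm at a time.

apply_moves(rows=[[1,[-0.05,0,0],0],[1,[-0.1,0,0],0],[1,[-0.15,0,0],0],[1,[-0.2,0,0],0],[1,[-0.2,0,0],0]])

```text
time_s: 13.4
tool_pos: [0.5784, 0.1254, 0.0427]
ee_rot: [0.0, 0.055, 0.998, -0.0]
ft_force: [-1.4, 0.0, -2.0]
opening: 0.0496
```

apply_moves(rows=[[1,[-0.05,0,0],0],[1,[-0.1,0,0],0],[1,[-0.15,0,0],0],[1,[-0.2,0,0],0],[1,[-0.2,0,0],0]])

```text
time_s: 13.82
tool_pos: [0.5805, 0.1251, 0.0427]
ee_rot: [0.0, 0.055, 0.998, 0.0]
ft_force: [-0.7, 0.0, -1.4]
opening: 0.0495
```

```bash
python3 -c "
from h import *
hold()"
```

```text
t 13.82 holder x,y mm 18.26 0.47 z 42.7 Fu,Fn,Fz -0.74 -0.06 -1.35 yaw -6.34 tilt [ 0.0002 -0.    ] T [-0.03  0.28 -0.01] open 0.0495
```

apply_moves(rows=[[1,[-0.05,0,0],0],[1,[-0.1,0,0],0],[1,[-0.15,0,0],0],[1,[-0.2,0,0],0],[1,[-0.2,0,0],0]])

```text
time_s: 14.23
tool_pos: [0.5825, 0.1249, 0.0427]
ee_rot: [0.0, 0.055, 0.998, 0.0]
ft_force: [-1.1, 0.9, 0.2]
opening: 0.0497
```

apply_moves(rows=[[1,[-0.05,0,0],0],[1,[-0.1,0,0],0],[1,[-0.15,0,0],0],[1,[-0.15,0,0],0]])

```text
time_s: 14.57
tool_pos: [0.584, 0.1247, 0.0427]
ee_rot: [0.0, 0.055, 0.998, 0.0]
ft_force: [-2.0, -0.1, 0.4]
opening: 0.0493
```

```bash
python3 -c "
from h import *
hold()"
```

```text
t 14.57 holder x,y mm 21.79 0.49 z 42.71 Fu,Fn,Fz -2.02 -0.37 0.43 yaw -6.34 tilt [0.0004 0.    ] T [0.   0.37 0.01] open 0.0493
```

apply_moves(rows=[[1,[-0.05,0,0],0],[1,[-0.1,0,0],0],[1,[-0.1,0,0],0]])

```text
time_s: 14.82
tool_pos: [0.585, 0.1246, 0.0427]
ee_rot: [0.0, 0.055, 0.998, 0.0]
ft_force: [-0.8, -0.7, 1.0]
opening: 0.0493
```

apply_moves(rows=[[1,[-0.05,0,0],0],[1,[-0.1,0,0],0],[1,[-0.1,0,0],0]])

```text
time_s: 15.07
tool_pos: [0.586, 0.1245, 0.0427]
ee_rot: [0.0, 0.055, 0.998, 0.0]
ft_force: [-2.0, -0.1, 0.3]
opening: 0.0493
```

```bash
python3 -c "
from h import *
hold()"
```

```text
t 15.07 holder x,y mm 23.79 0.5 z 42.72 Fu,Fn,Fz -2.02 -0.37 0.3 yaw -6.34 tilt [ 0.0004 -0.    ] T [-0.04  0.42 -0.02] open 0.0493
```

apply_moves(rows=[[1,[-0.05,0,0],0],[1,[-0.1,0,0],0],[1,[-0.1,0,0],0]])

```text
time_s: 15.32
tool_pos: [0.5861, 0.1245, 0.0427]
ee_rot: [-0.001, 0.055, 0.998, -0.0]
ft_force: [-4.9, 0.8, 3.5]
opening: 0.0496
```

apply_moves(rows=[[1,[-0.05,0,0],0],[1,[-0.1,0,0],0],[1,[-0.1,0,0],0]])

```text
time_s: 15.57
tool_pos: [0.5861, 0.1245, 0.0427]
ee_rot: [-0.002, 0.055, 0.998, -0.0]
ft_force: [-7.3, 0.5, 6.6]
opening: 0.0495
```

apply_moves(rows=[[1,[-0.05,0,0],0],[1,[-0.1,0,0],0],[1,[-0.1,0,0],0]])

```text
time_s: 15.82
tool_pos: [0.5863, 0.1245, 0.0427]
ee_rot: [-0.003, 0.055, 0.998, -0.0]
ft_force: [-9.2, 0.1, 8.1]
opening: 0.0493
```

```bash
python3 -c "
from h import *
hold()"
```

```text
t 15.82 holder x,y mm 24.1 0.53 z 42.67 Fu,Fn,Fz -9.13 -0.91 8.13 yaw -6.32 tilt [-0.0059  0.0001] T [ 0.06  1.45 -0.06] open 0.0493
```

Firm stop at TCP x ≈ 24 mm, which puts the tongue end about 16 mm deep. That is inside the pad's 8–20 mm range. I'll ease off a little, release straight up, and check with a picture.

apply_moves(rows=[[1,[0.1,0,-0.04],0],[1,[0.15,0,-0.04],0],[1,[0.15,0,-0.04],0],[0.3,[0.15,0,-0.04],0],[0,[0.15,0,-0.04],0],[-0.3,[0.15,0,-0.04],0],[-0.3,[0.15,0,-1],0],[-0.3,[0.15,0,-4],0],[-0.3,[0.15,0,-8],0],[-0.3,[0.15,0,-12],0],[-0.3,[0.15,0,-12],0],[-0.3,[0.15,0,-12],0],[-0.3,[0.15,0,-12],0]])

```text
time_s: 16.9
tool_pos: [0.5883, 0.1243, 0.164]
ee_rot: [0.002, 0.055, 0.998, 0.0]
ft_force: [-0.8, 0.1, -1.6]
opening: 0.0554
```

```bash
python3 - <<'E'
from h import *; import pickle
f=grab('wrist','w4.png');pickle.dump(f,open('w4.pkl','wb'));hold();plan((.4381,.1408,.13),173.6)
E
```

```text
t 16.95 holder x,y mm 24.97 0.32 z 162.33 Fu,Fn,Fz 1.43 0.57 -0.1 yaw -6.35 tilt [-0.0001 -0.0001] T [-0.01 -0.03  0.02] open 0.0552
t 16.95 pos [0.5872 0.1242 0.1623] yaw 173.65 q6 -1.4 ft [ 1.48  0.41 -0.1 ] open 0.0552
shift [15.    0.    3.23] spin 0.05
```

View pics/w4.png

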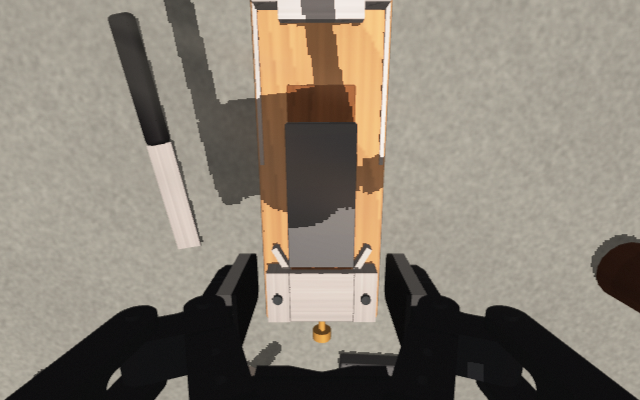

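The stone lies straight and centred between the lead-in plates, with its front tongue under the overhang. The trailing end is at row 86 and the block edge at row 268. Checking the depth numerically.

```bash
python3 - <<'E'
from h import *; import pickle
f=pickle.load(open('w4.pkl','rb'))
u=np.array([.9936,-.1128]);n=np.array([.1128,.9936]);O=np.array([.5623,.1267])
for nm,p,z in(('trail end',(321,85.5),.023),('grey rear',(321,123.5),.043),('grey front',(321,267),.043),('blocktop front',(321,272),.033),('blocktop back',(321,321),.033),('lip front',(321,19),.037)):
    t=onz(f,p,z)[:2]-O; print(nm,(t@u*1e3).round(1),(t@n*1e3).round(1))
E
```

```text
trail end -58.1 -0.9
grey rear -32.5 -0.8
grey front 74.9 -0.7
blocktop front 84.1 -0.6
blocktop back 129.4 -0.6
lip front -98.1 -1.0
```

Everything agrees: the trailing end is at -58 mm, the tongue is about 17 mm deep, and the grey block stops 10 mm short of the retaining block. Now to the clamp knob at holder x ≈ -125 mm.

apply_moves(rows=[[-0.6,[3,0,0],0],[-0.6,[6,0,0],0],[-0.6,[9,0,0],0],[-0.6,[12,0,0],0],[-0.6,[14.9,0,0],0],[-0.6,[14.9,0,2],0],[-0.6,[14.9,0,4],0],[-0.6,[14.9,0,6],0],[-0.6,[14.9,0,8],0],[-0.6,[14.9,0,9.2],0],[-0.6,[14.9,0,9.8],0],[-0.6,[14.9,0,9.8],0],[-0.6,[14.9,0,9.8],0]])

```text
time_s: 18.03
tool_pos: [0.4386, 0.1407, 0.064]
ee_rot: [-0.001, 0.055, 0.998, -0.0]
ft_force: [-0.0, -0.3, 0.7]
opening: 0.0685
```

```bash
python3 -c "
from h import *
hold()"
```

```text
t 18.03 holder x,y mm -124.46 -0.03 z 63.99 Fu,Fn,Fz -0.01 -0.28 0.72 yaw -6.34 tilt [-0.0018 -0.0003] T [-0.01 -0.02  0.04] open 0.0685
```

apply_moves(rows=[[-0.2,[0,0,0],0],[0.2,[0,0,0],0],[0.6,[0,0,0],0],[1,[0,0,0],0],[1,[0,0,0],0],[1,[0,0,0],0],[1,[0,0,0],0],[1,[0,0,0],0],[1,[0,0,0],0]], force=60)

```text
time_s: 18.78
tool_pos: [0.4399, 0.1407, 0.0657]
ee_rot: [0.001, 0.055, 0.998, -0.0]
ft_force: [-2.0, -1.6, 4.8]
opening: 0.0228
```

```bash
python3 -c "
from h import *
hold()"
```

```text
t 18.78 holder x,y mm -123.22 0.11 z 65.66 Fu,Fn,Fz -1.76 -1.8 4.83 yaw -6.32 tilt [ 0.0014 -0.0003] T [-0.29  0.2   0.03] open 0.0228
```

apply_moves(rows=[[1,[-0.2,0,-0.05],0],[1,[-0.5,0,-0.05],0],[1,[-0.8,0,-0.05],0],[1,[-1.1,0,-0.05],0],[1,[-1.4,0,-0.05],0],[1,[-1.7,0,-0.05],0],[1,[-2.0,0,-0.05],0],[1,[-2.0,0,-0.05],0]])

```text
time_s: 19.45
tool_pos: [0.4568, 0.1388, 0.0656]
ee_rot: [-0.003, 0.055, 0.998, -0.0]
ft_force: [-8.7, 0.2, 11.9]
opening: 0.0226
```

```bash
python3 -c "
from h import *
hold()"
```

```text
t 19.45 holder x,y mm -106.18 0.17 z 65.63 Fu,Fn,Fz -8.64 -0.75 11.91 yaw -6.33 tilt [-0.0057  0.0001] T [-0.01  1.16  0.03] open 0.0226
```

apply_moves(rows=[[1,[-0.3,0,-0.06],0],[1,[-0.6,0,-0.06],0],[1,[-0.9,0,-0.06],0],[1,[-1.2,0,-0.06],0],[1,[-1.5,0,-0.06],0],[1,[-1.8,0,-0.06],0],[1,[-2.1,0,-0.06],0],[1,[-2.3,0,-0.06],0],[1,[-2.3,0,-0.06],0],[1,[-2.3,0,-0.06],0]])

```text
time_s: 20.28
tool_pos: [0.4789, 0.1364, 0.0656]
ee_rot: [-0.003, 0.055, 0.998, -0.0]
ft_force: [-9.3, 0.9, 8.8]
opening: 0.0224
```

```bash
python3 -c "
from h import *
hold()"
```

```text
t 20.28 holder x,y mm -83.99 0.23 z 65.63 Fu,Fn,Fz -9.33 -0.13 8.84 yaw -6.33 tilt [-0.0069  0.0002] T [ 0.02  1.08 -0.04] open 0.0224
```

apply_moves(rows=[[1,[-0.2,0,-0.03],0],[1,[-0.4,0,-0.03],0],[1,[-0.6,0,-0.03],0],[1,[-0.7,0,-0.03],0],[1,[-0.7,0,-0.03],0]])

```text
time_s: 20.7
tool_pos: [0.4853, 0.1357, 0.0656]
ee_rot: [-0.004, 0.055, 0.998, -0.0]
ft_force: [-9.1, 0.4, 8.2]
opening: 0.0224
```

apply_moves(rows=[[1,[-0.05,0,0],0],[1,[-0.1,0,0],0],[1,[-0.1,0,0],0]])

```text
time_s: 20.95
tool_pos: [0.4861, 0.1356, 0.0657]
ee_rot: [-0.004, 0.055, 0.998, -0.0]
ft_force: [-10.4, 0.3, 8.3]
opening: 0.0223
```

apply_moves(rows=[[1,[-0.05,0,0],0],[1,[-0.1,0,0],0],[1,[-0.1,0,0],0]])

```text
time_s: 21.2
tool_pos: [0.4871, 0.1355, 0.0657]
ee_rot: [-0.004, 0.055, 0.998, -0.0]
ft_force: [-10.3, 0.2, 8.9]
opening: 0.0229
```

```bash
python3 -c "
from h import *
hold()"
```

```text
t 21.2 holder x,y mm -75.7 0.27 z 65.67 Fu,Fn,Fz -10.3 -0.98 8.87 yaw -6.33 tilt [-0.0083  0.0003] T [ 0.11  1.15 -0.03] open 0.0229
```

apply_moves(rows=[[1,[-0.05,0,0],0],[1,[-0.1,0,0],0],[1,[-0.1,0,0],0]])

```text
time_s: 21.45
tool_pos: [0.4881, 0.1354, 0.0657]
ee_rot: [-0.004, 0.055, 0.998, -0.0]
ft_force: [-10.0, 0.1, 8.4]
opening: 0.0227
```

apply_moves(rows=[[1,[-0.05,0,0],0],[1,[-0.1,0,0],0],[1,[-0.1,0,0],0]])

```text
time_s: 21.7
tool_pos: [0.4891, 0.1353, 0.0657]
ee_rot: [-0.004, 0.055, 0.998, -0.0]
ft_force: [-9.9, 1.3, 9.3]
opening: 0.0228
```

apply_moves(rows=[[1,[-0.05,0,0],0],[1,[-0.1,0,0],0],[1,[-0.1,0,0],0]])

```text
time_s: 21.95
tool_pos: [0.4893, 0.1353, 0.0657]
ee_rot: [-0.005, 0.055, 0.998, -0.0]
ft_force: [-12.0, 1.9, 11.7]
opening: 0.0229
```

```bash
python3 -c "
from h import *
hold()"
```

```text
t 21.95 holder x,y mm -73.52 0.28 z 65.65 Fu,Fn,Fz -12.12 0.51 11.71 yaw -6.33 tilt [-0.0103  0.0004] T [ 0.21  1.52 -0.05] open 0.0229
```

Contact at -73.6 mm. Now pressing up in small steps towards about 19 N total (10 N drag plus about 9 N on the stone).

apply_moves(rows=[[1,[-0.05,0,0],0],[1,[-0.1,0,0],0],[1,[-0.1,0,0],0]])

```text
time_s: 22.2
tool_pos: [0.4893, 0.1353, 0.0656]
ee_rot: [-0.006, 0.055, 0.998, -0.0]
ft_force: [-14.1, 0.9, 13.8]
opening: 0.0225
```

apply_moves(rows=[[1,[-0.05,0,0],0],[1,[-0.1,0,0],0],[1,[-0.1,0,0],0]])

```text
time_s: 22.45
tool_pos: [0.4896, 0.1352, 0.0656]
ee_rot: [-0.007, 0.055, 0.998, -0.0]
ft_force: [-16.7, 0.8, 15.3]
opening: 0.0225
```

apply_moves(rows=[[1,[-0.05,0,0],0],[1,[-0.1,0,0],0],[1,[-0.1,0,0],0]])

```text
time_s: 22.7
tool_pos: [0.4899, 0.1352, 0.0656]
ee_rot: [-0.008, 0.055, 0.998, -0.0]
ft_force: [-18.0, 1.7, 17.3]
opening: 0.0227
```

```bash
python3 -c "
from h import *
hold()"
```

```text
t 22.7 holder x,y mm -72.86 0.28 z 65.62 Fu,Fn,Fz -18.04 -0.35 17.26 yaw -6.32 tilt [-0.0156  0.0005] T [ 0.24  2.37 -0.05] open 0.0227
```

apply_moves(rows=[[1,[-0.05,0,-0.03],0],[1,[-0.1,0,-0.05],0],[1,[-0.15,0,-0.05],0],[1,[-0.15,0,-0.05],0]])

```text
time_s: 23.03
tool_pos: [0.4904, 0.1352, 0.0656]
ee_rot: [-0.009, 0.055, 0.998, -0.0]
ft_force: [-20.4, 1.4, 16.8]
opening: 0.0229
```

```bash
python3 -c "
from h import *
hold()"
```

```text
t 23.03 holder x,y mm -72.36 0.29 z 65.61 Fu,Fn,Fz -20.44 -0.91 16.83 yaw -6.32 tilt [-0.0177  0.0007] T [ 0.36  2.5  -0.07] open 0.0229
```

About 20 N total, with the pad given about 1.3 mm. Easing the push down, but not into a pull, before opening.

apply_moves(rows=[[1,[0.1,0,0],0],[1,[0.2,0,0],0],[1,[0.3,0,0],0],[1,[0.4,0,0],0],[1,[0.5,0,0],0],[1,[0.5,0,0],0]])

```text
time_s: 23.53
tool_pos: [0.4903, 0.1352, 0.0657]
ee_rot: [-0.003, 0.055, 0.998, -0.0]
ft_force: [-5.8, 0.3, 2.0]
opening: 0.0227
```

```bash
python3 -c "
from h import *
hold()"
```

```text
t 23.53 holder x,y mm -72.46 0.28 z 65.69 Fu,Fn,Fz -5.82 -0.39 2.04 yaw -6.32 tilt [-0.006   0.0002] T [0.07 0.76 0.03] open 0.0227
```

apply_moves(rows=[[1,[0.1,0,0],0],[0.7,[0.1,0,0],0],[0.3,[0.1,0,0],0],[-0.1,[0.1,0,0],0],[-0.4,[0.1,0,0],0],[-0.4,[0.1,0,0],0],[-0.4,[0.1,0,0],0],[-0.4,[0.1,0,-1],0],[-0.4,[0.1,0,-4],0],[-0.4,[0.1,0,-8],0],[-0.4,[-4,0,-11],0],[-0.4,[-8,0,-12],0],[-0.4,[-8,0,-12],0],[-0.4,[-8,0,-12],0],[-0.4,[-8,0,-12],0]])

```text
time_s: 24.78
tool_pos: [0.5726, 0.1258, 0.1866]
ee_rot: [-0.0, 0.056, 0.998, -0.0]
ft_force: [-1.5, 0.3, -0.3]
opening: 0.06
```

```bash
python3 - <<'E'
from h import *; import pickle
hold();f=grab('wrist','w5.png');pickle.dump(f,open('w5.pkl','wb'));grab('side','s5.png')
E
```

```text
t 24.78 holder x,y mm 10.33 0.3 z 186.63 Fu,Fn,Fz -1.49 0.15 -0.32 yaw -6.36 tilt [-0.0008  0.    ] T [0.   0.03 0.09] open 0.06
```

View pics/w5.png

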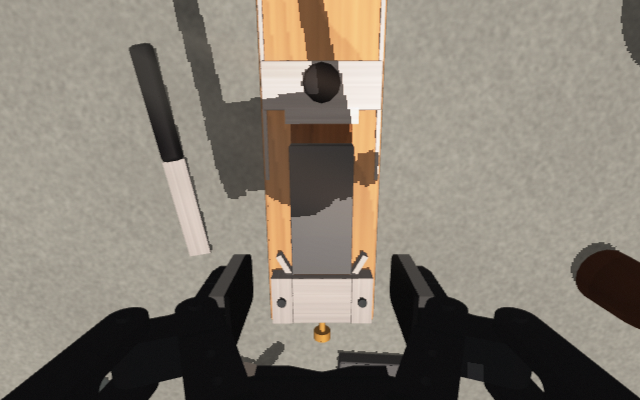

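The stone is straight and flat between the block and the clamp, with the lip (row 123) over the rear tongue and the grey rear edge at row 144. I'll check the gap numerically.

```bash
python3 - <<'E'
from h import *; import pickle
f=pickle.load(open('w5.pkl','rb'))
u=np.array([.9936,-.1128]);O=np.array([.5623,.1267])
g=f['color'][:,:,:].mean(2); print(g[100:150:1,300:315].mean(1).round().astype(int).tolist())
for nm,p,z in(('lip',(321,123.5),.037),('grey rear',(321,144.5),.043),('grey front',(321,274),.043),('block front',(321,278),.033)):
    print(nm,((onz(f,p,z)[:2]-O)@u*1e3).round(1))
hold()
E
```

```text
[84, 93, 96, 95, 96, 97, 97, 99, 101, 100, 101, 101, 101, 101, 100, 100, 98, 97, 96, 101, 102, 100, 99, 87, 52, 47, 47, 47, 47, 47, 47, 47, 48, 48, 48, 48, 48, 49, 49, 49, 49, 49, 50, 53, 50, 45, 54, 57, 57, 57]
lip -47.6
grey rear -32.3
grey front 75.8
block front 84.7
t 24.88 holder x,y mm 8.52 0.35 z 185.18 Fu,Fn,Fz 0.24 -0.4 0.28 yaw -6.32 tilt [-0.0039 -0.0002] T [-0.03 -0.01  0.01] open 0.0599
```

The clamp face (-57.6 mm) and the stone end (-58.3 mm) coincide within measuring error, and the arm is clear. Handing in.

```bash
python3 -c "
from h import *
print(arm.finish_job())"
```

```text
the job is handed in; nothing more can be done
None
```

The stone is set up in its holder and the job is handed in at about 25 s of robot time. `finish_job` reports no verdict.

- **Placing and sliding:** I laid the stone flat on the board, regripped it lightly and slid it under the overhang. It met the pad with its tongue about 16–17 mm deep. The force there was about 9 N, much of it friction on the board.
- **Clamping:** I then pushed the clamp up by its knob to about 20 N. Roughly 10 N of that was the clamp's own drag. The clamp moved about 1.3 mm after contact, which I took as the pad giving, short of its 5 mm limit.
- **Last checks:** In the last picture the stone is straight and flat, with the lip over its rear tongue. The clamp face measured -57.6 mm and the stone end -58.3 mm, so they touch within measuring error. While I eased off before letting go, the clamp stayed within 0.1 mm. I did not move or touch any bystander, and the arm was clear at the end.

**What went less well:**
- An early looking move went the wrong way because I had the sign of tool y wrong. It was high up and touched nothing.
- While sliding, the downward pressure reached about 12 N until I unloaded it. The stone then rode about 1 mm off the board for a few mm before I rested it again.
- The grip between clamp and pad is inferred from forces and positions. I did not test it by tugging the stone.

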